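Refit the wax melter's knob and hold it pressed in

ROBOT

A 6-joint arm with a two-finger parallel gripper is mounted at the origin on the work surface. World frame = base frame: x ahead of the robot, y to its left, z up, the work surface at z = 0. Lengths are in mm, angles in rad, forces in N, time in s.
With the tool pointing down it reaches from about 350 to 875 mm from the base axis. Payload 4.2 kg.
Tool frame: the origin (TCP) lies midway between the tips of the shut fingers; the grasp point (between the pads) lies 19 mm behind it; z points along the fingers, y is the line along which they close (so a half turn about z gives the same grasp; the last joint's range is limited). The gripper opens to 85 mm and grips with 20 to 120 N. Pads are 22 mm wide; open, the fingers measure 114 mm over their backs; the gripper's body (76 mm by 85 mm) begins 54 mm behind the grasp point. The pads swing forward as they close: fully open they stand 13 mm farther back than shut.
Start: joints at [1.541, 0.385, 0.008, 0, -1.194, -0.259], TCP at [177.969, 599.104, 231.312] pointing down, gripper open.
Joint ranges: [-3.14, 3.14], [-1.21, 2.06], [-1.07, 1.41], [-3.16, 2.05], [-2.99, -0.16], [-3.1, 3.1]. Speed limits (rad/s): [2.79, 2.79, 3.14, 3.14, 3.14, 3.14].

INTERFACE

Orientations are given as a unit quaternion [x, y, z, w].
In Python, from bench import * gives the robot as it stands.
- The arm moves only by the tool drive_tool, never from a script. Its argument "plan" is a list that holds one entry, the list of rows, each a list of 5 numbers: the closure, from -1 (fully open) to 1 (shut), then the shift along the world's x, y, z in mm, then the turn about the world's z in degrees. A call has 1 to 20 rows; each row shifts and turns the commanded pose from where the row before left it; what a row does not reach is not made up. A row lasts 1/12 s, in which the tool goes at most 41.7 mm and 7.16 degrees, less where a joint would pass 70% of its speed; a pose out of reach is approached as far as the arm can. A call is refused whole if a number of a shift passes 41.7 or a number of a turn 7.16, either way. A call with a gripper value outside its range is refused whole. The fingers move at their own pace and stop on an object; the grip force is fixed at half the most. Time passes only in rows, so rows that do not move let the fingers close. It gives the time, the measured TCP pose, the force, the opening and the grip force at its end, in the units of the state.
- read_state(): the state, without advancing time (a new reading comes with each control period).
- get_image(name): name is "scene" or "top" or "wrist"; returns (picture, depth): 384x512x3 uint8, red, green, blue; 384x512 float32, mm along the optical axis (not along the pixel's ray), 0 where there is no reading.
- camera_model(name): a dict with "fx", "fy", "cx", "cy" (pixels), "R" (3x3) and "t" (3): a world point X has camera coordinates R X + t; the wrist camera has in their place "mount" (4x4, takes a point from camera to tool coordinates, whose origin is the TCP and whose axes are the flange's). Camera axes: x right, y down, z forward; pixel columns grow to the right and rows downward; lengths in mm; the calibration is good to about 2 mm. A picture is of the moment at which its call begins: read the wrist's pose just before it. camera_model takes no time and is no camera call.
- job_done(): hands the job in; it is judged then, once.
The state is a dict: "clock": time; "joints": joint angles; "joint_vel": joint speeds; "joint_efforts": joint torques, N m; "position": TCP position; "ee_rot": TCP orientation; "contact_force": force on the tool from outside, world axes, zero at the start; "wrist_torque": the same for the moment, N m; "gripper_width": finger opening in mm; "grasp_force": force on a finger pad.
Only numpy, scipy, OpenCV 4.12 (cv2) and the standard library are available. Lean on these libraries where they do the work, as an engineer would, in place of code of your own. Each camera call takes 0.05 s, during which the arm holds its last target. There are 200 camera calls.

TASK

The loose red control knob has come off the wax melter: pick it up, turn it so that the D-shaped hole in its underside suits the D-shaped steel shaft on the melter's deck (white pointer of the knob over the white mark of the shaft's collar), and push it on until it sits fully home against the collar. Then press the knob and shaft all the way in against the spring and keep them pressed: finish while still holding the knob pressed in. Do not turn the shaft away from its present setting, and leave the other things on the table where they are.

Things in the scene. Friction and masses are not known exactly. Their poses are not given: they have to be found in the camera images.
- knob: Loose red knob, about 70 g, upright on the table, hole down. Round skirt 48 mm across, 20 mm high; on it a straight grip bar 44 mm long (x), 12 mm wide (y), up to 42 mm above the underside, to be pinched across its width. White pointer line on the bar's top from the middle to the +x end. Origin: centre of the underside, z up.
- knob_mark (a point): Point on the knob at the pointer's end: 22 mm along the knob's +x, 20 mm above its underside; axes as the knob's. The D-shaped hole in the underside is on the knob's axis, 17 mm deep, 13.6 mm in diameter, its flat 3.8 mm from the axis on this same +x (pointer) side.
- melter: Wax melter, fixed: green housing 240 (x) x 360 (y) x 110 mm high; lidded steel tank, radius 98, at (0, 75) mm, its lid knob up to 192 mm above the table. Top of the -y end: aluminium control deck with the bare shaft at (50, -110) mm and, at (-55, -110) mm, a second red knob already fitted (leave it), 46 mm above the deck. Origin: centre of the underside.
- shaft_seat (a point): Centre of the top face of the black collar (64 mm across) at the shaft's foot, 122 mm above the table, moving with the shaft; the seated knob's underside rests on it. The steel shaft stands 14 mm above it, D-shaped, 12 mm in diameter, flat 3 mm from the axis on this frame's +x side, top 2.5 mm tapered. +x is horizontal, towards the collar's white line; z up.
- shaft_mark (a point): Outer part of the collar's white line, 28 mm from the axis on the +x side (flat side) of shaft_seat. The collar and shaft turn together about the vertical against a friction of 0.3 N m.
- shaft (a joint): How far the shaft and collar are pressed straight down into the melter: 0 out, 0.006 m fully in at a hard stop. A spring pushes back with 5.4 N at the start of the travel and 10.8 N at its end; released, it comes out again.
- wax_dome: Bystander: dark purple half-round piece of wax, 60 mm across, 31 mm high. Origin: centre of the underside.
- candle_cup: Bystander: candle in a rough olive cup, up to 66 mm across, 43 mm high. Origin: centre of the underside.
- brass_tin: Bystander: low round brass tin with a steel lid, 57 mm across, 33 mm high. Origin: centre of the underside.
- brush: Bystander: orange-handled brush lying on the table, 200 mm long.
Things that resemble listed ones, but are neither listed nor needed, are in the scene too. Several things have the shape of the knob; the one meant has the colours described above.

How it is judged (in metres and radians):
At the end, for the whole second after the job is handed in: The knob sits on the shaft (underside within 2.5 mm of the collar, axes within 3 mm, pointer on the collar-mark side, tilt under 0.12 rad) and the robot still bears on it with over 3 N, so that the shaft stays pressed in by at least 4.5 mm of its 6 mm, all through the last second (z of knob in the frame of shaft_seat between -0.003 and 0.0025 m and horizontal distance between knob and shaft_seat below 0.003 m and x of knob_mark in the frame of shaft_seat above 0.018 m and angle between knob's own z axis and vertical below 0.12 rad and value of joint shaft above 0.0045 m and contact force between any of the fingers, the arm and knob above 3 N); the arm keeps its last pose, push and grip.
It fails at once if the shaft is turned away from its setting (its mark moves more than 14 mm, some 25 degrees) (distance of shaft_mark from where it was at the start of the episode above 0.014 m).
It fails at once if a bystander is shifted by more than 30 mm (distance of any of wax_dome, candle_cup, brass_tin, brush from where it was at the start of the episode above 0.03 m).
It also fails if it takes over 38 s, if anything falls off the work surface, if the arm or the gripper's body presses on something with over 40 N, if the wrist force passes 120 N, or if a joint passes its speed limit or range.

## Working session

There is one attempt and no reset: what is moved stays moved. The work goes in short steps, Python scripts to look and compute and a tool call to move; the robot and the scene stay as the last step left them, time stands still between calls to the robot, and variables do not carry over. Pictures are saved under pics/ and viewed, at most 10 in all, crops included, and the job is handed in when it is done.

Besides the shell and the picture viewer there is one more tool, called after "Emit:" as name(argument=value, ...), one argument or row to a line, values as JSON. drive_tool: Moves the arm, as the interface text tells. Its arguments: {"type":"object","properties":{"plan":{"type":"array"}},"required":["plan"]}

```bash
mkdir -p pics; python3 - <<'E'
from bench import *
import cv2,numpy as np
for n in ("scene","top"):
    im,d=get_image(n); np.savez(f"{n}.npz",im=im,d=d)
    cv2.imwrite(f"pics/{n}1.png",im[:,:,::-1])
    print(n,camera_model(n))
s=read_state();print(s)
print(camera_model("wrist"))
E
```

```text
scene {'fx': 394.5850613691543, 'fy': 394.5850613691543, 'cx': 254.72236550841913, 'cy': 196.52322421280195, 'R': array([[-0.17487262,  0.98447771,  0.01494012],
       [ 0.8386298 ,  0.15688163, -0.52162075],
       [-0.51586783, -0.07868796, -0.85304665]]), 't': array([ 193.42651954, -386.70731515, 1256.15216256])}
top {'fx': 476.83359593318875, 'fy': 476.83359593318875, 'cx': 259.3382042814383, 'cy': 195.3638013123899, 'R': array([[-0.01166734, -0.99985172, -0.01266508],
       [-0.99213959,  0.01315366, -0.12444285],
       [ 0.12459099,  0.01111361, -0.99214594]]), 't': array([ -79.82157249,  556.63134766, 1425.53857699])}
{'clock': 0.1, 'joints': array([ 1.54060361e+00,  3.85495080e-01,  6.76683133e-03, -3.86192730e-04,
       -1.19400289e+00, -2.58596570e-01]), 'joint_vel': array([ 0.00118553, -0.00143533,  0.00216063,  0.00296979, -0.00237879,
        0.00138838]), 'joint_efforts': array([-6.89581179e-05, -3.93318522e+01,  1.88930601e+01,  4.19800624e+00,
       -2.60286361e-03,  6.20741474e-06]), 'position': array([177.84557266, 598.62713251, 230.33060454]), 'ee_rot': array([ 9.89582464e-01, -1.43963809e-01, -6.80731928e-05,  9.81554580e-04]), 'contact_force': array([-0.64357245, -0.02534693, -0.09399103]), 'wrist_torque': array([0.02527042, 0.0134974 , 0.03179599]), 'grasp_force': 0.0, 'gripper_width': 85.15274375252385}
{'fx': 291.63790652004434, 'fy': 291.63790652004434, 'cx': 253.72158565914492, 'cy': 188.9836550789417, 'mount': array([[ 3.27510463e-04, -9.65583870e-01, -2.60091682e-01,
         6.53992805e+01],
       [ 9.99999716e-01,  1.39591495e-04,  7.40981307e-04,
        -4.12208435e-01],
       [-6.79173011e-04, -2.60091851e-01,  9.65583641e-01,
        -1.42450455e+02],
       [ 0.00000000e+00,  0.00000000e+00,  0.00000000e+00,
         1.00000000e+00]])}
```

View pics/top1.png

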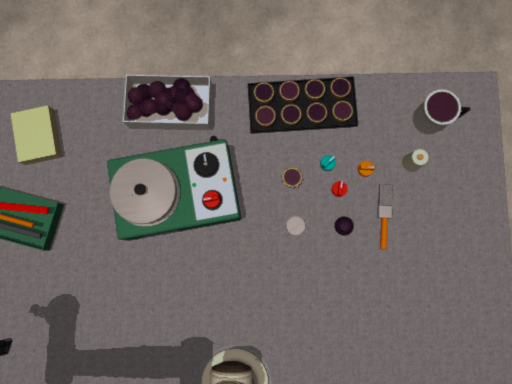

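View pics/scene1.png

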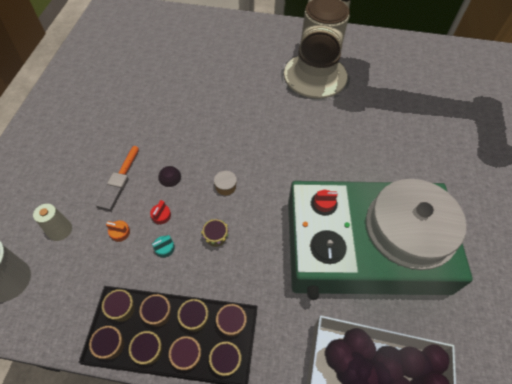

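The top view shows four knob-shaped things: teal (328,162), orange (367,168), red loose (340,188), and red fitted on the melter deck (212,200). The loose red one at (340,188) fits the description: it is red, has a white pointer and stands on the table. The bare shaft with its black collar is at (206,165). Next is an enlarged crop to confirm, plus measurements.

```bash
cat > h.py <<'E'
import numpy as np,cv2
from bench import *
def world(n,u,v,d,cm=None):
    c=camera_model(n); p=np.array([(u-c['cx'])/c['fx']*d,(v-c['cy'])/c['fy']*d,d]); return np.array(c['R']).T@(p-c['t'])
def onz(n,u,v,z):
    c=camera_model(n);R=np.array(c['R']);r=R.T@np.array([(u-c['cx'])/c['fx'],(v-c['cy'])/c['fy'],1]);o=-R.T@c['t'];return o+r*(z-o[2])/r[2]
E
python3 - <<'E'
from h import *
L=[]
for n,pts in (("top",[(340,188),(206,165)]),("scene",[(160,212),(328,247)])):
    z=np.load(n+".npz");im,d=z['im'],z['d']
    for u,v in pts:
        L.append(cv2.resize(im[v-22:v+22,u-29:u+29],(400,300),interpolation=cv2.INTER_CUBIC))
        P=world(n,u,v,d[v,u]); print(n,u,v,P)
    # red loose knob mask
    hsv=cv2.cvtColor(im,cv2.COLOR_RGB2HSV)
    for (u,v),zz in zip(pts,(30,122)):
        sub=np.zeros(d.shape,bool);sub[v-20:v+20,u-20:u+20]=1
        if zz==30: m=sub&((hsv[...,0]<6)|(hsv[...,0]>174))&(hsv[...,1]>150)&(hsv[...,2]>60)
        else: m=sub&(im.max(2)<60)
        ys,xs=np.where(m); W=np.array([world(n,x,y,d[y,x]) for x,y in zip(xs,ys) if d[y,x]>0])
        print(n,'mask',m.sum(),xs.min(),xs.max(),ys.min(),ys.max(),'mid world',(W.min(0)+W.max(0))/2,W.min(0),W.max(0))
        w=sub&(im.min(2)>140)&(np.ptp(im.astype(int),axis=2)<60); ys,xs=np.where(w)
        near=np.hypot(xs-u,ys-v)<(9 if zz==30 else 14); print('white',list(zip(xs[near],ys[near])),[onz(n,x,y,42 if zz==30 else zz).round(0)[:2].tolist() for x,y in zip(xs[near],ys[near])])
cv2.imwrite("pics/crop1.png",np.vstack([np.hstack(L[:2]),np.hstack(L[2:])])[:,:,::-1])
E
```

```text
top 340 188 [ 574.03430186 -332.75409678   41.45830292]
top 206 165 [632.88054067  64.41488841 135.45888171]
top mask 176 332 347 181 196 mid world [ 575.82749794 -334.50891323   24.21399832] [ 552.39653524 -357.92862406    0.71440293] [ 599.25846063 -311.08920239   47.71359371]
white [(np.int64(342), np.int64(181)), (np.int64(341), np.int64(185)), (np.int64(341), np.int64(186))] [[595.0, -339.0], [583.0, -336.0], [580.0, -336.0]]
top mask 416 194 218 153 176 mid world [638.81473365  67.53123657 118.84619476] [604.11201078  32.07667382 107.64921349] [673.51745652 102.98579931 130.04317604]
white [(np.int64(201), np.int64(152)), (np.int64(202), np.int64(152)), (np.int64(211), np.int64(152)), (np.int64(199), np.int64(153)), (np.int64(200), np.int64(153)), (np.int64(213), np.int64(153)), (np.int64(198), np.int64(154)), (np.int64(197), np.int64(155)), (np.int64(204), np.int64(155)), (np.int64(196), np.int64(156)), (np.int64(204), np.int64(156)), (np.int64(195), np.int64(157)), (np.int64(217), np.int64(157)), (np.int64(194), np.int64(158)), (np.int64(205), np.int64(158)), (np.int64(218), 
[... 3476 characters left out ...]
np.int64(330), np.int64(251)), (np.int64(329), np.int64(252)), (np.int64(330), np.int64(252)), (np.int64(329), np.int64(253)), (np.int64(330), np.int64(253)), (np.int64(329), np.int64(254)), (np.int64(330), np.int64(254)), (np.int64(329), np.int64(255)), (np.int64(330), np.int64(255)), (np.int64(329), np.int64(256)), (np.int64(330), np.int64(256)), (np.int64(329), np.int64(257)), (np.int64(330), np.int64(257))] [[634.0, 71.0], [633.0, 73.0], [652.0, 72.0], [654.0, 73.0], [654.0, 75.0], [656.0, 73.0], [656.0, 75.0], [659.0, 73.0], [658.0, 75.0], [661.0, 73.0], [660.0, 75.0], [663.0, 73.0], [663.0, 75.0], [665.0, 73.0], [665.0, 75.0], [667.0, 74.0], [667.0, 76.0], [670.0, 74.0], [669.0, 76.0]]
```

View pics/crop1.png

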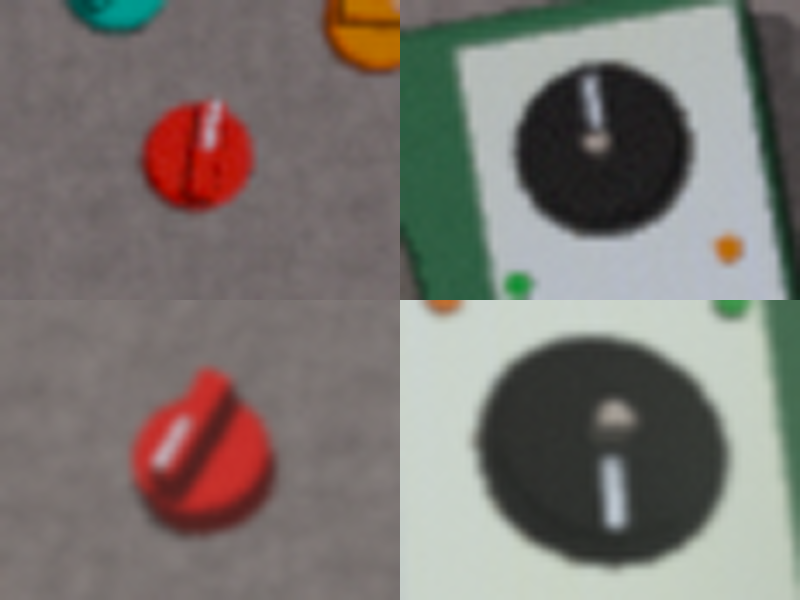

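The crop confirms the loose red knob with its white pointer. The knob is at about (578,-331) with the pointer at about -11°, and the collar mark is at about +8°. I'll first move over the shaft for a close wrist view.

Emit:
drive_tool(
  plan=[
    [[-1, 27, -31, 2, 1.4], [-1, 27, -31, 2, 1.4], [-1, 27, -31, 2, 1.4], [-1, 27, -31, 2, 1.4], [-1, 27, -31, 2, 1.4], [-1, 27, -31, 2, 1.4], [-1, 27, -31, 2, 1.4], [-1, 27, -31, 2, 1.4], [-1, 27, -31, 2, 1.4], [-1, 27, -31, 2, 1.4], [-1, 27, -31, 0, 1.4], [-1, 27, -31, 0, 1.4], [-1, 27, -31, 0, 1.4], [-1, 27, -31, 0, 1.4], [-1, 27, -31, 0, 1.4], [-1, 27, -31, 0, 1.4], [-1, 27, -31, 0, 1.4], [-1, 0, 0, 0, 0], [-1, 0, 0, 0, 0], [-1, 0, 0, 0, 0]],
  ],
)

```text
clock: 1.77
position: [636.6, 71.8, 250.4]
ee_rot: [0.998, 0.063, -0.001, 0.0]
contact_force: [0.0, 0.0, 0.1]
gripper_width: 85.5
grasp_force: 0.0
```

```bash
cat >> h.py <<'E'
from scipy.spatial.transform import Rotation as Ro
def wcam(name):
    s=read_state();im,d=get_image("wrist");T=np.eye(4);T[:3,:3]=Ro.from_quat(s['ee_rot']).as_matrix();T[:3,3]=s['position']
    c=camera_model("wrist");M=T@np.array(c['mount'])
    cv2.imwrite(f"pics/{name}.png",im[:,:,::-1]);np.savez(name+".npz",im=im,d=d,M=M,pos=s['position'],q=s['ee_rot'])
    x=T[:3,0];print('pos',s['position'],'toolx deg',np.degrees(np.arctan2(x[1],x[0])),'t',s['clock'],'w',s['gripper_width'],'F',s['contact_force'],s['grasp_force'])
    return im,d,M
def won(M,u,v,z):
    c=camera_model("wrist");r=M[:3,:3]@np.stack([(np.asarray(u)-c['cx'])/c['fx'],(np.asarray(v)-c['cy'])/c['fy'],np.ones_like(u,float)]);o=M[:3,3:]
    return (o+r*(z-o[2])/r[2]).T
E
python3 -c "
from h import *
wcam('w1')"
```

```text
pos [636.62565226  71.83049511 250.4299149 ] toolx deg 7.200030342843042 t 1.7667 w 85.53945616060851 F [0.04939232 0.03765875 0.0830592 ] 0.0
```

View pics/w1.png

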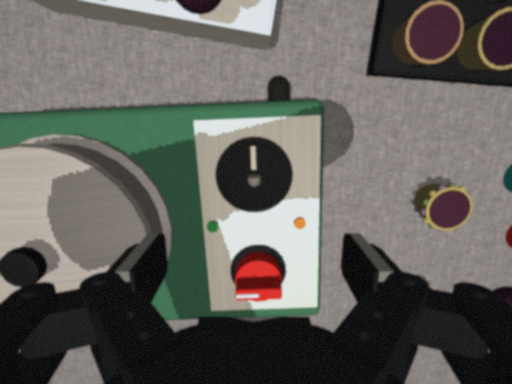

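The wrist view shows the collar centred near (254,174), the white mark at (253,147)–(253,170) and the shaft at (254,181). Next I measure them.

```bash
python3 - <<'E'
from h import *
z=np.load('w1.npz');im,M=z['im'],z['M']
m=((im.max(2)<75)).astype(np.uint8);m[:125]=0;m[225:]=0;m[:,:205]=0;m[:,305:]=0
n,l,s,c=cv2.connectedComponentsWithStats(m);k=1+s[1:,4].argmax()
cs,_=cv2.findContours((l==k).astype(np.uint8),cv2.RETR_EXTERNAL,cv2.CHAIN_APPROX_NONE)
p=cv2.convexHull(max(cs,key=len)).reshape(-1,2)
W=won(M,p[:,0],p[:,1],122)[:,:2]; (cx,cy),r=cv2.minEnclosingCircle(W.astype(np.float32))
A=np.c_[2*W,np.ones(len(W))];q=np.linalg.lstsq(A,(W**2).sum(1),rcond=None)[0]
C=q[:2];print('collar',C,np.sqrt(q[2]+C@C),(cx,cy),r)
g=im.min(2).astype(int)
w=np.zeros(m.shape,bool);w[144:171,244:264]=g[144:171,244:264]>120
ys,xs=np.where(w);P=won(M,xs,ys,122)[:,:2];ctr=P.mean(0)
v=np.linalg.svd(P-ctr)[2][0];v*=np.sign(v[0])
print('mark',ctr,'line ang',np.degrees(np.arctan2(v[1],v[0])),'from C',np.degrees(np.arctan2(*(ctr-C)[::-1])),np.linalg.norm(P-C,axis=1).max())
t=np.zeros(m.shape,bool);t[174:190,244:264]=g[174:190,244:264]>90
ys,xs=np.where(t);print('shaft px',xs.min(),xs.max(),ys.min(),ys.max(),'ctr@136',won(M,(xs.min()+xs.max())/2,(ys.min()+ys.max())/2,136)); print(z['d'][175:188,254])
E
```

```text
collar [642.46708983  73.05170408] 35.66720684096355 (642.3970336914062, 72.97441864013672) 35.920082092285156
mark [658.78772821  75.69378808] line ang 8.426302874205698 from C 9.195612239675942 27.61302401587718
shaft px 249 258 178 185 ctr@136 [[ 639.68615629   18.48979187  330.56677422]
 [ 693.93993327   72.74356884  384.8205512 ]
 [ 445.11938207 -176.07698236  136.        ]]
[271.3525  268.62207 265.36978 263.66885 264.175   265.4076  264.85126
 264.10922 264.77148 264.89838 265.50272 268.13843 280.33325]
```

Emit:
drive_tool(
  plan=[
    [[-1, -3, -40, 0, -1.1], [-1, -6, -40, 0, -1.8], [-1, -6, -40, 0, -1.8], [-1, -6, -40, 0, -1.8], [-1, -6, -40, 0, -1.8], [-1, -6, -40, 0, -1.8], [-1, -6, -40, 0, -1.8], [-1, -6, -40, 0, -1.8], [-1, -6, -40, 0, -1.8], [-1, -7, -40, -15, -1.8], [-1, 0, 0, -30, 0], [-1, 0, 0, -30, 0], [-1, 0, 0, -15, 0], [-1, 0, 0, 0, 0], [-1, 0, 0, 0, 0]],
  ],
)

```text
clock: 3.07
position: [579.4, -325.2, 161.9]
ee_rot: [0.996, -0.086, -0.001, 0.0]
contact_force: [-0.4, -0.1, 0.4]
gripper_width: 85.8
grasp_force: 0.0
```

```bash
python3 -c "
from h import *
wcam('w2')"
```

```text
pos [ 579.40191521 -325.17385123  161.90878746] toolx deg -9.917590407263965 t 3.0667 w 85.81836542301325 F [-0.40450172 -0.12469872  0.42807094] 0.0
```

View pics/w2.png

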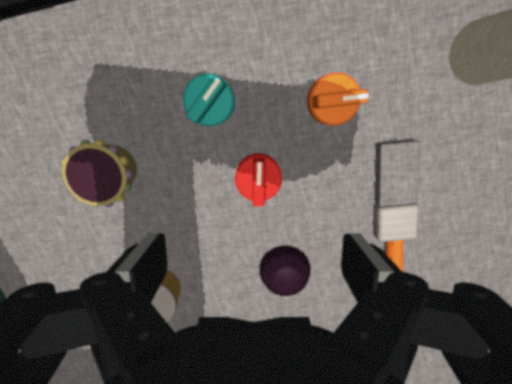

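Red knob at (258,178), with the pointer up from about (258,162) to (259,183). The purple wax dome is at (285,270), close to the left-to-right finger line. Next I measure the knob.

```bash
python3 - <<'E'
from h import *
z=np.load('w1.npz');im,M,d=z['im'],z['M'],z['d']
c=camera_model('wrist')
def cloud(d,M):
    v,u=np.mgrid[:d.shape[0],:d.shape[1]];P=np.stack([(u-c['cx'])/c['fx']*d,(v-c['cy'])/c['fy']*d,d],-1)
    return P@M[:3,:3].T+M[:3,3]
P=cloud(d,M);b=P[172:191,244:265];k=b[...,2]>131
print('shaft pts',k.sum(),b[k].min(0),b[k].max(0),b[k].mean(0))
print('shaft px ctr',won(M,np.array([253.5]),np.array([181.5]),136))
b=P[130:220,210:300];k=(abs(b[...,2]-122)<4)
for r in (140,150,165,200,208): print(r,P[r,230:280:8,2].round(0))
near=(im[130:220,210:300].max(2)<75);q=b[near&k];print('dark@122',q.min(0),q.max(0),(q.min(0)+q.max(0))/2)
z=np.load('w2.npz');im,M,d=z['im'],z['M'],z['d'];P=cloud(d,M)
hsv=cv2.cvtColor(im,cv2.COLOR_RGB2HSV)
m=((hsv[...,0]<6)|(hsv[...,0]>174))&(hsv[...,1]>130)&(hsv[...,2]>60);m[:,:225]=0;m[:,290:]=0;m[:145]=0;m[215:]=0
s=m&(P[...,2]>12)&(P[...,2]<23); ys,xs=np.where(m);print('px',xs.min(),xs.max(),ys.min(),ys.max())
print('skirt',P[s].min(0),P[s].max(0))
Wt=m.copy();Wt[145:215,225:290]|=im[145:215,225:290].min(2)>140
t=Wt&(P[...,2]>36);Q=P[t][:,:2]
rr=cv2.minAreaRect(Q.astype(np.float32));print('bar top',t.sum(),rr,P[t][:,2].mean())
ys,xs=np.where(im[160:190,250:268].min(2)>140);L=won(M,xs+250.,ys+160.,42)[:,:2];L_=L-L.mean(0);v=np.linalg.svd(L_)[2][0];v*=np.sign(v[0]);print('pointer',L.mean(0),len(L),np.degrees(np.arctan2(v[1],v[0])),(L_@v).min(),(L_@v).max())
v=np.linalg.svd(Q-Q.mean(0))[2][0];v*=np.sign(v[0]);print('bar pca',Q.mean(0),np.degrees(np.arctan2(v[1],v[0])))
# dome
m=(im.max(2)<70)&(P[...,2]>5)&(P[...,2]<35);m[:240]=0;m[300:]=0;m[:,255:]&=True;m[:,:255]=0;m[:,315:]=0
print('dome',P[m].min(0),P[m].max(0))
E
```

```text
shaft pts 112 [634.7908887   67.65555861 131.61427214] [701.88702907  80.69066464 392.767647  ] [640.8411307   73.11671097 137.3190921 ]
shaft px ctr [[639.68615629  72.74356884 136.        ]]
140 [109. 114. 113. 113. 114. 114. 110.]
150 [114. 123. 122. 124. 121. 122. 113.]
165 [122. 123. 121. 122. 121. 122. 122.]
200 [114. 121. 122. 122. 121. 122. 114.]
208 [109. 114. 114. 122. 114. 109. 110.]
dark@122 [609.12755429  41.26436967 118.06555517] [672.49675276 104.85462292 125.95013204] [640.81215352  73.05949629 122.0078436 ]
px 235 281 154 205
skirt [ 555.27449018 -352.78071684   12.48858164] [ 602.18254749 -305.50755462   22.41948557]
bar top 542 ((600.1930541992188, -333.32232666015625), (11.984965324401855, 87.23045349121094), 78.88162994384766) 48.60754208650114
pointer [ 587.33252984 -330.98141375] 75 -12.199467845954079 -9.458701672305532 10.334062100961926
bar pca [ 580.20074672 -329.1587995 ] -8.662264802436802
dome [ 443.54660636 -368.76463961    5.14984916] [ 494.13423945 -312.39723241   31.17555601]
```

Shaft axis is at (641,73) with the mark at 8.4°. The knob is at (578.2,-329) with the pointer at about -12°. I'll descend with the TCP at z≈22, so the tips clear the 20 mm skirt, and grip.

Emit:
drive_tool(
  plan=[
    [[-1, -1, -4, -35, -2], [-1, 0, 0, -35, 0], [-1, 0, 0, -35, 0], [-1, 0, 0, -20, 0], [-1, 0, 0, -8, 0], [-1, 0, 0, -6, 0], [-1, 0, 0, 0, 0], [-1, 0, 0, 0, 0], [1, 0, 0, 0, 0], [1, 0, 0, 0, 0], [1, 0, 0, 0, 0], [1, 0, 0, 0, 0], [1, 0, 0, 0, 0], [1, 0, 0, 0, 0], [1, 0, 0, 0, 0], [1, 0, 0, 0, 0], [1, 0, 0, 0, 0], [1, 0, 0, 0, 0]],
  ],
)

```text
clock: 4.62
position: [578.5, -330.6, 23.2]
ee_rot: [0.994, -0.105, 0.0, 0.0]
contact_force: [0.9, 0.9, 2.3]
gripper_width: 10.7
grasp_force: 60.9
```

```bash
python3 -c "
from h import *
wcam('w3')"
```

```text
pos [ 578.52649592 -330.55340056   23.19365297] toolx deg -12.039677668634647 t 4.6167 w 10.708246708747252 F [0.86676282 0.94309707 2.27050147] 60.856876373291016
```

View pics/w3.png

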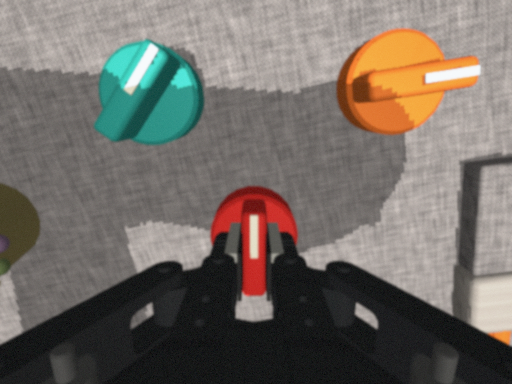

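The knob is gripped with the bar parallel to the pads; the skirt spans columns 211–298 and its front edge is at row 186. Next I measure its offset in the tool frame.

```bash
cat > kn.py <<'E'
from h import *
def knob(name,zb):
    z=np.load(name+'.npz');im,M,d=z['im'],z['M'],z['d'];hsv=cv2.cvtColor(im,cv2.COLOR_RGB2HSV)
    m=((hsv[...,0]<6)|(hsv[...,0]>174))&(hsv[...,1]>130)&(hsv[...,2]>60);m[:,:200]=0;m[:,310:]=0;m[:170]=0;m[232:]=0
    ys,xs=np.where(m);R=Ro.from_quat(z['q']).as_matrix()
    first={x:ys[xs==x].min() for x in set(xs)};u=np.array([x for x in first if 216<x<293],float);v=np.array([first[int(x)] for x in u],float)-.5
    for zz in (zb,zb+20):
        W=won(M,u,v,zz)[:,:2]
        A=np.c_[2*W,np.ones(len(W))];q=np.linalg.lstsq(A,(W**2).sum(1),rcond=None)[0];C=q[:2];rad=np.sqrt(q[2]+C@C)
        from scipy.optimize import least_squares
        C2=least_squares(lambda c:np.hypot(*(W-c).T)-24,C).x
        off=R.T@np.r_[C2-z['pos'][:2],0];print('z',zz,'C',C,'r',rad,'C(r=24)',C2,'tool off',off[:2])
    w=im.min(2)>140;w[:205]=0;w[262:]=0;w[:,:244]=0;w[:,264:]=0;ys,xs=np.where(w)
    L=won(M,xs*1.,ys*1.,zb+42)[:,:2];mu=L.mean(0);vv=np.linalg.svd(L-mu)[2][0];vv*=np.sign(vv[0]);
    print('pointer ang',np.degrees(np.arctan2(vv[1],vv[0])),'mid',mu,'tool off',(R.T@np.r_[mu-z['pos'][:2],0])[:2],((L-mu)@vv).min(),((L-mu)@vv).max())
if __name__=='__main__':
    import sys;knob(sys.argv[1],float(sys.argv[2]))
E
python3 kn.py w3 0
```

```text
z 0.0 C [ 577.46768682 -329.91602585] r 23.653678473424524 C(r=24) [ 577.07482661 -329.81363283] tool off [-1.57404455 -0.42069282]
z 20.0 C [ 585.32078458 -331.5804073 ] r 20.798484352056793 C(r=24) [ 581.73952212 -330.64028807] tool off [ 3.16047353 -0.58522614]
pointer ang -11.84212550846753 mid [ 588.05467937 -332.13352785] tool off [ 9.64819057 -0.44210599] -10.547487698046032 10.335041628790055
```

Emit:
drive_tool(
  plan=[
    [[1, 0, 0, 20, 0], [1, 0, 0, 35, 0], [1, 0, 0, 35, 0], [1, 0, 0, 35, 0], [1, 6, 35, 20, 2], [1, 6, 38, 5, 2], [1, 6, 38, 0, 2], [1, 6, 38, 0, 2], [1, 6, 38, 0, 2], [1, 6, 38, 0, 2], [1, 6, 38, 0, 2], [1, 6, 38, 0, 2], [1, 6, 38, 0, 2], [1, 6, 38, 0, 2], [1, 4, 27, 0, 0.4], [1, 0, 0, 0, 0], [1, 0, 0, 0, 0], [1, 0, 0, 0, 0]],
  ],
)

```text
clock: 6.17
position: [641.6, 73.4, 172.1]
ee_rot: [0.997, 0.073, -0.001, 0.0]
contact_force: [-0.3, 0.4, -0.6]
gripper_width: 10.9
grasp_force: 60.4
```

```bash
python3 -c "
from h import *
wcam('w4')
from kn import *
z=np.load('w4.npz');knob('w4',z['pos'][2]-23.2)"
```

```text
pos [641.58245172  73.40286924 172.08017996] toolx deg 8.351754229083701 t 6.1667 w 10.906470541629838 F [-0.33348198  0.38455187 -0.60622417] 60.41813850402832
z 148.8801799558611 C [640.39100787  73.74935977] r 24.377320175218067 C(r=24) [640.81688674  73.79455351] tool off [-0.70055279 -0.49872888]
z 168.8801799558611 C [648.40134175  74.94004403] r 21.431867210035037 C(r=24) [645.46429579  74.62943411] tool off [ 4.01882844 -0.64971856]
pointer ang 9.266957772196974 mid [651.36494173  75.30114679] tool off [ 9.95445368 -0.45723785] -10.680203556141826 9.779585407319761
```

View pics/w4.png

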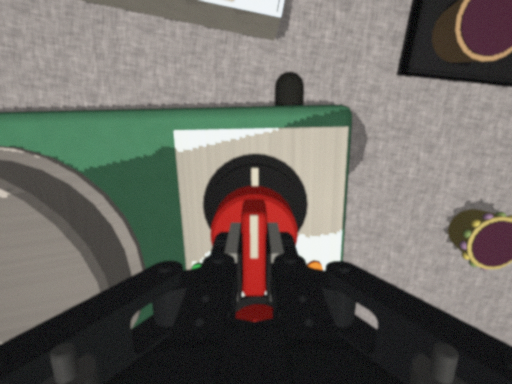

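The pointer at column 254 lines up with the collar mark at column 255, rows 168–187. Next I check the residual with the collar outline and mark from this same view.

```bash
python3 - <<'E'
from h import *
z=np.load('w4.npz');im,M,d=z['im'],z['M'],z['d'];R=Ro.from_quat(z['q']).as_matrix();c=camera_model('wrist')
T=lambda W:(np.c_[W[:,:2]-z['pos'][:2],np.zeros(len(W))]@R)[:,:2]
w=im.min(2)>120;w[:164]=0;w[185:]=0;w[:,:246]=0;w[:,266:]=0;ys,xs=np.where(w)
L=T(won(M,xs*1.,ys*1.,122));mu=L.mean(0);v=np.linalg.svd(L-mu)[2][0];v*=np.sign(v[0])
print('mark tool',mu,L.min(0),L.max(0),'ang tool',np.degrees(np.arctan2(v[1],v[0])))
vv,u=np.mgrid[:384,:512];P=np.stack([(u-c['cx'])/c['fx']*d,(vv-c['cy'])/c['fy']*d,d],-1)@M[:3,:3].T+M[:3,3]
m=(im.max(2)<80)&(abs(P[...,2]-122)<3);m[:145]=0;m[240:]=0;m[:,:195]=0;m[:,320:]=0
Q=T(P[m]);print('collar122 tool',Q.min(0),Q.max(0))
# edge circle fit r=32
a=np.degrees(np.arctan2(Q[:,1],Q[:,0]+1));r=np.hypot(Q[:,0]+1,Q[:,1]);E=[]
for k in range(-75,80,5):
    s=abs(a-k)<2.5
    if s.sum()>3:E.append(Q[s][r[s].argmax()])
from scipy.optimize import least_squares
E=np.array(E);f=least_squares(lambda p:np.hypot(*(E-p).T)-32,[0,0],loss='soft_l1');print(len(E),'center tool',f.x,np.abs(f.fun).max())
E
```

```text
mark tool [22.63164092  0.15109351] [17.11371566 -2.24144683] [28.1807847   2.52071078] ang tool -0.7224613806352554
collar122 tool [-11.79017508 -31.77328226] [31.09209672 32.18426948]
31 center tool [-1.2032453   0.22540403] 0.29819423163521463
```

Knob and shaft agree to about 0.5 mm and 0.3°. I'll shift y by -0.4 and go down in small steps.

Emit:
drive_tool(
  plan=[
    [[1, 0, -0.4, -5, 0], [1, 0, 0, -4, 0], [1, 0, 0, -2, 0], [1, 0, 0, -2, 0], [1, 0, 0, -2, 0], [1, 0, 0, -2, 0], [1, 0, 0, -1, 0], [1, 0, 0, 0, 0]],
  ],
)

```text
clock: 6.88
position: [641.8, 73.0, 154.5]
ee_rot: [0.997, 0.073, -0.001, 0.0]
contact_force: [-0.1, 0.8, -2.4]
gripper_width: 10.4
grasp_force: 60.4
```

Emit:
drive_tool(
  plan=[
    [[1, 0, 0, -2, 0], [1, 0, 0, -2, 0], [1, 0, 0, -2, 0], [1, 0, 0, -1, 0], [1, 0, 0, -1, 0], [1, 0, 0, 0, 0]],
  ],
)

```text
clock: 7.38
position: [641.9, 73.0, 146.5]
ee_rot: [0.997, 0.073, -0.001, 0.0]
contact_force: [-3.3, -0.9, -0.5]
gripper_width: 10.7
grasp_force: 60.5
```

It's engaged with almost no axial force, so the D fits. Now I ease the side force and press.

Emit:
drive_tool(
  plan=[
    [[1, -0.3, 0, -1, 0], [1, 0, 0, -1, 0], [1, 0, 0, -1, 0], [1, 0, 0, -1, 0], [1, 0, 0, -1, 0], [1, 0, 0, 0, 0]],
  ],
)

```text
clock: 7.88
position: [641.9, 73.0, 142.8]
ee_rot: [0.997, 0.073, 0.0, 0.0]
contact_force: [-3.9, -0.5, 6.1]
gripper_width: 10.6
grasp_force: 61.3
```

Emit:
drive_tool(
  plan=[
    [[1, -0.2, 0, -1, 0], [1, 0, 0, -1, 0], [1, 0, 0, -1, 0], [1, 0, 0, -1, 0], [1, 0, 0, -1, 0], [1, 0, 0, 0, 0]],
  ],
)

```text
clock: 8.38
position: [641.9, 73.1, 139.1]
ee_rot: [0.997, 0.073, 0.001, 0.0]
contact_force: [-6.1, -1.6, 9.4]
gripper_width: 10.1
grasp_force: 62.0
```

Emit:
drive_tool(
  plan=[
    [[1, 0, 0, -1, 0], [1, 0, 0, -1, 0], [1, 0, 0, -1, 0], [1, 0, 0, 0, 0], [1, 0, 0, 0, 0]],
  ],
)

```text
clock: 8.8
position: [642.0, 73.1, 138.9]
ee_rot: [0.997, 0.074, 0.001, 0.0]
contact_force: [-9.9, -0.2, 19.8]
gripper_width: 10.5
grasp_force: 63.3
```

Hard stop reached: the force rose to 20 N with no further travel. One visual check before handing in.

```bash
python3 - <<'E'
from h import *
im,d,M=wcam('w5');c=camera_model('wrist')
vv,u=np.mgrid[:384,:512];P=np.stack([(u-c['cx'])/c['fx']*d,(vv-c['cy'])/c['fy']*d,d],-1)@M[:3,:3].T+M[:3,3]
for r in range(150,225,6): print(r,P[r,232:238,2].mean().round(1),im[r,235])
E
```

```text
pos [642.01111755  73.05906555 138.94175297] toolx deg 8.434117017784114 t 8.8 w 10.464666279807318 F [-9.94748424 -0.23982176 19.80563273] 63.33767652511597
150 110.1 [195 188 171]
156 110.2 [192 185 168]
162 109.9 [193 186 170]
168 113.7 [32 33 34]
174 113.0 [31 30 30]
180 115.4 [36 36 34]
186 115.9 [32 33 31]
192 120.6 [99 24 23]
198 133.7 [130  23  19]
204 135.6 [184  42  37]
210 135.5 [187  45  39]
216 135.3 [188  41  39]
222 142.7 [147  65  59]
```

View pics/w5.png

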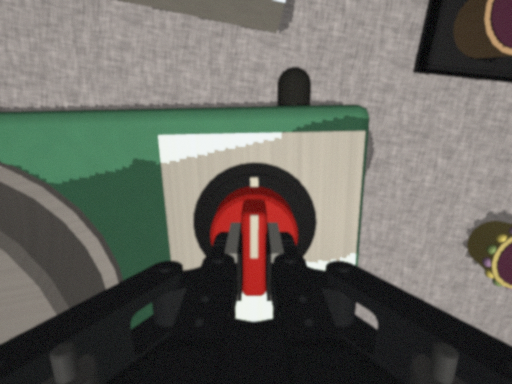

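The collar top is at z≈116, so it is pressed in by 6 mm. The skirt top is at 135.5, so the knob is seated flush, and the pointer (254,215–258) is over the mark (254,182). Handing in.

```bash
python3 -c "
from bench import *
print(job_done())"
```

```text
the job is handed in; nothing more can be done
None
```

I handed the job in with the red knob fitted flush on the shaft, its pointer over the collar's white mark, and the arm still holding it pressed fully in at about 20 N; the hand-in returned no verdict.

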